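# Snap the core rod into the casting mould

### The arm

A 6-joint arm with a two-finger parallel gripper is mounted at the origin on the work surface. World frame = base frame: x ahead of the robot, y to its left, z up, the work surface at z = 0. Lengths are in m, angles in rad, forces in N, time in s.
With the tool pointing down it reaches from about 0.25 to 0.775 m from the base axis. Payload 4 kg.
Tool frame: the origin (TCP) lies midway between the tips of the shut fingers; the grasp point (between the pads) lies 19 mm behind it; z points along the fingers, y is the line along which they close (so a half turn about z gives the same grasp; the last joint's range is limited). The gripper opens to 94 mm and grips with 3 to 60 N. Pads are 16 mm wide; open, the fingers measure 119 mm over their backs; the gripper's body (75 mm by 177 mm) begins 78 mm behind the grasp point.
Start: joints at [1.208, 0.087, 1.371, -0, 1.684, -0.103], TCP at [0.141, 0.532, 0.206] pointing down, gripper open.
Joint ranges: [-3.1, 3.1], [-0.76, 2.03], [0.27, 2.55], [-1.08, 4.22], [0.17, 2.65], [-2.57, 2.57]. Speed limits (rad/s): [2.79, 2.79, 3.14, 3.14, 3.14, 3.14].

### API

Orientations are given as a rotation vector (axis times angle).
In Python, from station import robot gives the robot as it stands. The module is installed in compiled form; this text tells all that it offers.
- The arm moves only by the tool carry_out, never from a script. Its arguments are lists of equal length, an entry for each row: "linear": the shift along the tool's x, y, z in m, a list of three; "yaw": the turn about the tool's z in rad; "gripper": the finger opening in m, from 0 to 0.094. A call has 1 to 12 rows; each row is the pose to reach, as a shift and turn from the pose commanded when the call began, along the tool's axes at that moment; what a row does not reach only later rows make up. A row lasts 1/12 s, in which the tool goes at most 41.7 mm and 7.16 degrees, less where a joint would pass 70% of its speed; a pose out of reach is approached as far as the arm can. A call with a gripper value outside its range is refused whole. The fingers move at their own pace and stop on an object; the grip force is fixed at half the most. Time passes only in rows, so rows that repeat a pose let the fingers close. It gives the time, the measured TCP pose, the force, the opening and the grip force at its end, in the units of the state.
- robot.get_state(): the state, without advancing time (a new reading comes with each control period).
- robot.grab_frame(name): name is "scene" or "top"; returns (picture, depth): 384x512x3 uint8, red, green, blue; 384x512 float32, m along the optical axis (not along the pixel's ray), 0 where there is no reading.
- robot.calibration(name): a dict with "intrinsics" (3x3 intrinsics, pixels), "k1" (the pictures are not rectified: a ray, as slopes to the right and down, at radius r is drawn at 1 + k1 r^2 times it, then the intrinsics apply), "eye" and "orientation" of the camera in the world. Camera axes: x right, y down, z forward; pixel columns grow to the right and rows downward; lengths in m; the calibration is good to about 2 mm. A picture is of the moment at which its call begins. calibration takes no time and is no camera call.
- robot.hand_in(): hands the job in; it is judged then, once.
The state is a dict: "t": time; "joint_pos": joint angles; "dq": joint speeds; "joint_torque": joint torques, N m; "position": TCP position; "orientation": TCP orientation; "force": force on the tool from outside, world axes, zero at the start; "moment": the same for the moment, N m; "gripper_width": opening from 0.0 (shut) to 1.0 (fully open); "gripper_force": force on a finger pad.
Only numpy, scipy, OpenCV 4.12 (cv2) and the standard library are available. Lean on these libraries where they do the work, as an engineer would, in place of code of your own. Each camera call takes 0.05 s, during which the arm holds its last target. There are 200 camera calls.

### The job

Take the medium-length metal rod with the tapered ends out of the wooden rack and press it down between the two steel spring clips in the white casting mould until it snaps home, resting in both grey saddles, and let go of it. Centre it between the clips by feel and press gently: if it jams against one clip, ease it along instead of forcing it. Leave the other rods and everything else on the bench where they are.

Things in the scene. Friction and masses are not known exactly. Their poses are not given: they have to be found in the camera images.
- rod_center (a point): The core rod to fit: aluminium, 26 mm diameter, 130 mm long (the medium of three), 0.11 to 0.22 kg; each end has a cone 4 mm long narrowing from 26 to 10 mm diameter. Point: its middle, on its axis; own x along the rod, rolled at will about x. It lies level in one of the rack's three V places, axis 36 mm above the bench, 49 mm clear to the next rod's side.
- rod: The same core rod (origin at its middle, x along it). Centred between the clips it needs roughly 10 to 20 N of downward push, most while its axis goes from 60 to 42 mm above the bench; then the clip teeth ride over its upper cones and snap it down. More than 40 N between rod and mould (clips and saddles included) is too much.
- mould: White open casting mould fixed to the bench: 170 mm (its x) by 230 mm (its y), 30 mm high, walls 8 mm, floor top 5 mm up. Origin: underside centre, on the bench; z up. Two spring clips on one strip face each other along y. The strip is screwed down up to 9 mm either way along y from the mould's middle; this offset is NOT measured, only seen or felt.
- home (a point): Point of the mould, 36 mm above its origin, same axes: height and x of the rod's axis when fully home, along the mould's y, in two grey V saddles at y = +35 and -35 mm. A rod lowered off the clips' middle touches one lead-in only (its axis 60 to 79 mm above the bench, higher if farther off), which pushes it along y towards their middle; over about 1 mm off, it jams at a clip's hard stop.
- clip_left (a joint): Outward spread (m) of the steel clip at the mould's +y end: 0 at rest, 0.0042 at its hard stop; 0.6 N per mm plus 2.4 N preload; 0.0035 as a centred rod passes, about 0.0005 with it home. 20 mm wide; inward tooth 47 mm above the bench, above it a lead-in flaring out 11 mm over 22 mm height (top 69 mm). Teeth at rest 123 mm apart.
- clip_right (a joint): The same for the mirrored clip at the mould's -y end.
- rack: Plywood rack, fixed, 120 mm (its x) by 210 mm (its y), base 5 mm thick, with three V places at y = -75, 0, +75 mm; the rods lie along its x with their axes 36 mm above the bench. Each V has cheeks at x = -34 and +34 mm; the middle is free for the fingers. Origin: underside centre.
- short_rod_center (a point): plain aluminium rod, 26 mm diameter, 92 mm long, square-cut ends, in the rack; bystander (point: its middle)
- long_rod_center (a point): plain aluminium rod, 26 mm diameter, 164 mm long, square-cut ends, in the rack; bystander (point: its middle)
- mug: red plastic mug, 72 mm wide, 85 mm tall, standing between mould and rack; bystander (origin: underside centre)
- jar: grey plastic jar, 60 mm wide, 80 mm tall, standing between mould and rack; bystander (origin: underside centre)
- scraper: spatula lying beyond the work; bystander
- brush: brush lying beyond the work; bystander
- cup: green plastic cup, 84 mm wide, 95 mm tall; bystander (origin: underside centre)
- bowl: white plastic bowl, 120 mm wide, 60 mm tall; bystander (origin: underside centre)

How it is judged:
By the outcome, as a careful person would: the job done as asked, in the order asked, and still so for the second after the job is handed in, with the robot touching nothing.
It also fails if it takes over 59 s, if anything falls off the work surface, if the arm or the gripper's body presses on something with over 40 N, if the wrist force passes 120 N, or if a joint passes its speed limit or range.

## Working session

There is one attempt and no reset: what is moved stays moved. The work goes in short steps, Python scripts to look and compute and a tool call to move; the robot and the scene stay as the last step left them, time stands still between calls to the robot, and variables do not carry over. Pictures are saved under pics/ and viewed, at most 10 in all, crops included, and the job is handed in when it is done.

Besides the shell and the picture viewer there is one more tool, called after ">>>" by a JSON object that holds its "method" and its "body". carry_out: Moves the arm, as the interface text tells. Its arguments: {"type":"object","properties":{"linear":{"type":"array"},"yaw":{"type":"array"},"gripper":{"type":"array"}},"required":["linear","yaw","gripper"]}

```bash
mkdir -p pics; cat > h.py <<'E'
import numpy as np, cv2
from station import robot
from scipy.spatial.transform import Rotation as R
def cal(n):
    c=robot.calibration(n); K=np.array(c["intrinsics"],float); e=np.array(c["eye"]); o=np.array(c["orientation"],float)
    M=o if o.shape==(3,3) else R.from_rotvec(o).as_matrix()
    return K,c["k1"],e,M
def grab(n,f=None):
    p,d=robot.grab_frame(n)
    if f: cv2.imwrite(f"pics/{f}.png",p[:,:,::-1])
    return p,d
def ray(n,uv):
    K,k1,e,M=cal(n); uv=np.atleast_2d(uv).astype(float)
    s=cv2.undistortPoints(uv[:,None],K,np.array([k1,0,0,0,0.]))[:,0]
    return e,np.c_[s,np.ones(len(s))]@M.T
def onplane(n,uv,z):
    e,d=ray(n,uv); return e+d*((z-e[2])/d[:,2])[:,None]
def cloud(n,d):
    K,k1,e,M=cal(n); h,w=d.shape
    u,v=np.meshgrid(np.arange(w),np.arange(h)); s=np.c_[u.ravel(),v.ravel()]
    _,r=ray(n,s); return (e+r*d.ravel()[:,None]).reshape(h,w,3)
E
python3 - <<'E'
from h import *
for n in("top","scene"):
    p,d=grab(n,n+"0"); np.savez(n+"0",p=p,d=d); print(n,cal(n)); print((d>0).mean())
s=robot.get_state(); print(s)
E
```

```text
top (array([[382.03878196,   0.        , 258.73173243],
       [  0.        , 382.03878196, 189.07206312],
       [  0.        ,   0.        ,   1.        ]]), -0.014255389131801091, array([ 0.2986116 , -0.00588722,  1.33480182]), array([[-0.01980488, -0.97945775,  0.20067458],
       [-0.99979975,  0.01882579, -0.00678636],
       [ 0.0028691 , -0.20076879, -0.97963445]]))
0.9959157307942709
scene (array([[360.31779429,   0.        , 260.12182744],
       [  0.        , 360.31779429, 194.37198984],
       [  0.        ,   0.        ,   1.        ]]), 0.029824842669911426, array([0.94300977, 0.66663216, 0.8461983 ]), array([[-0.86337717,  0.35052045, -0.36292599],
       [ 0.50435658,  0.6199292 , -0.60109253],
       [ 0.01429319, -0.70201368, -0.71202001]]))
0.9961090087890625
{'t': 0.1, 'joint_pos': array([ 1.20790141e+00,  8.78650658e-02,  1.37209908e+00,  1.07700331e-05,
        1.68362210e+00, -1.03098347e-01]), 'dq': array([ 0.00052708, -0.00089594, -0.00368724,  0.00254831, -0.00060934,
       -0.00020425]), 'joint_torque': array([ 1.86954770e-03, -3.41252768e+01, -3.03301406e+01,  7.20083644e-02,
        3.04253062e-02, -9.90350304e-05]), 'position': array([0.14110632, 0.53106975, 0.20443205]), 'orientation': array([-4.06877787e-01, -3.11465699e+00,  3.04257750e-03]), 'force': array([-0.50328416,  0.81314207, -1.14786707]), 'moment': array([-0.01155913, -0.03861019,  0.00574734]), 'gripper_force': 0.0, 'gripper_width': 1.0003356491322883}
```

View pics/top0.png

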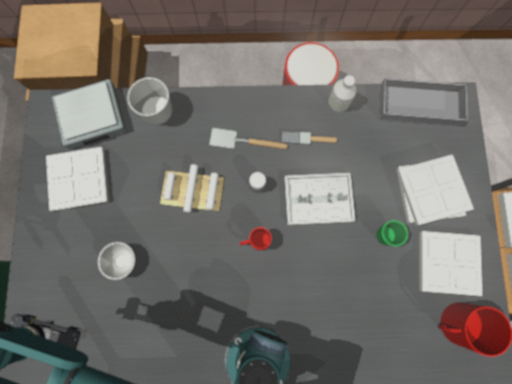

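View pics/scene0.png

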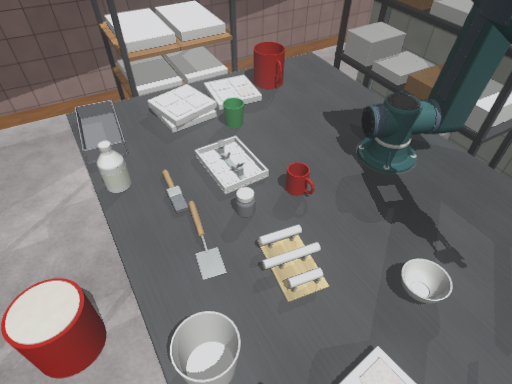

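The top view shows the rack at about (192,190), with the short rod at (168,187), the long one at (190,188) and the medium one at (213,190). The mould is at (320,198), with its clips along the image's horizontal. The jar is at (258,181) and the mug at (260,238). The scene view agrees, with the medium rod at (280,235) and the mould at (231,163).

```bash
python3 - <<'E'
from h import *
from math import *
for n,(a,b,c,d_),k in(("top",(155,225,160,215),0),("scene",(250,335,220,302),0)):
    z=np.load(n+"0.npz"); p,d=z["p"],z["d"]
    P=cloud(n,d); hsv=cv2.cvtColor(p,cv2.COLOR_RGB2HSV)
    # rods: depth points above 0.036 within the rack box, low saturation
    m=np.zeros(d.shape,np.uint8); m[c:d_,a:b]=1
    m&=((P[...,2]>0.032)&(P[...,2]<0.06)&(hsv[...,1]<60)&(hsv[...,2]>110)).astype(np.uint8)
    N,L,S,C=cv2.connectedComponentsWithStats(m)
    for i in range(1,N):
        if S[i,4]<40: continue
        q=P[L==i]; r=cv2.minAreaRect(q[:,:2].astype(np.float32)); 
        print(n,"rod",C[i].round(1),S[i,4],"rect",np.round(r[0],4),np.round(r[1],4),round(r[2],1),"zmax",np.percentile(q[:,2],95).round(4),"med",np.median(q,0).round(4))
    a,b,c,d_=(275,365,165,232) if n=="top" else (190,275,132,192)
    m=np.zeros(d.shape,np.uint8); m[c:d_,a:b]=1
    m1=m&((P[...,2]>0.018)&(P[...,2]<0.04)&(hsv[...,1]<60)&(hsv[...,2]>140)).astype(np.uint8)
    q=P[m1>0]; r=cv2.minAreaRect(q[:,:2].astype(np.float32)); print(n,"mould",np.round(r[0],4),np.round(r[1],4),r[2],cv2.boxPoints(r).round(3).tolist())
    q=P[(m>0)&(P[...,2]>0.05)]; print(n,"clips pts",q.round(3)[:40].tolist(),len(q))
    im=cv2.resize(p[c:d_,a:b,::-1],None,fx=8,fy=8,interpolation=cv2.INTER_CUBIC); cv2.imwrite(f"pics/{n}_mould.png",im)
E
```

```text
top rod [190.2 188.5] 365 rect [0.5717 0.2201] [0.0314 0.1656] 82.0 zmax 0.0519 med [0.5691 0.2213 0.0463]
top rod [168.7 186.3] 209 rect [0.58   0.2985] [0.029  0.0918] 82.2 zmax 0.0516 med [0.5791 0.2944 0.0458]
top rod [211.6 191.3] 283 rect [0.5604 0.1489] [0.0314 0.1286] 84.0 zmax 0.0515 med [0.5575 0.1467 0.0463]
top mould [ 0.5293 -0.2238] [0.1704 0.2309] 1.811881422996521 [[0.4410000145435333, -0.11100000143051147], [0.4480000138282776, -0.34200000762939453], [0.6179999709129333, -0.3370000123977661], [0.6110000014305115, -0.10599999874830246]]
top clips pts [[0.299, -0.006, 1.335], [0.299, -0.006, 1.335], [0.299, -0.006, 1.335], [0.299, -0.006, 1.335], [0.299, -0.006, 1.335], [0.299, -0.006, 1.335], [0.299, -0.006, 1.335], [0.299, -0.006, 1.335], [0.299, -0.006, 1.335], [0.299, -0.006, 1.335], [0.541, -0.288, 0.057], [0.54, -0.29, 0.066], [0.539, -0.293, 0.068], [0.538, -0.295, 0.072], [0.538, -0.285, 0.055], [0.538, -0.288, 0.057], [0.537, -0.29, 0.064], [0.537, -0.293, 0.063], [0.535, -0.295, 0.07], [0.534, -0.146, 0.072], [0.535, -0.15, 0.066], [0.537, -0.154, 0.06], [0.5
[... 1255 characters left out ...]
289, 0.067], [0.529, -0.288, 0.066], [0.523, -0.292, 0.061], [0.54, -0.29, 0.064], [0.535, -0.293, 0.06], [0.532, -0.29, 0.062], [0.53, -0.287, 0.063], [0.526, -0.287, 0.061], [0.543, -0.284, 0.065], [0.538, -0.287, 0.061], [0.534, -0.286, 0.06], [0.532, -0.282, 0.062], [0.525, -0.289, 0.055], [0.523, -0.286, 0.056], [0.542, -0.286, 0.059], [0.539, -0.286, 0.058], [0.534, -0.287, 0.055], [0.531, -0.284, 0.056], [0.528, -0.284, 0.055], [0.524, -0.283, 0.055], [0.542, -0.288, 0.053], [0.541, -0.281, 0.058], [0.536, -0.284, 0.053], [0.534, -0.28, 0.056], [0.528, -0.283, 0.051], [0.943, 0.667, 0.846], [0.542, -0.28, 0.054], [0.534, -0.281, 0.05], [0.943, 0.667, 0.846], [0.943, 0.667, 0.846]] 126
```

View pics/top_mould.png

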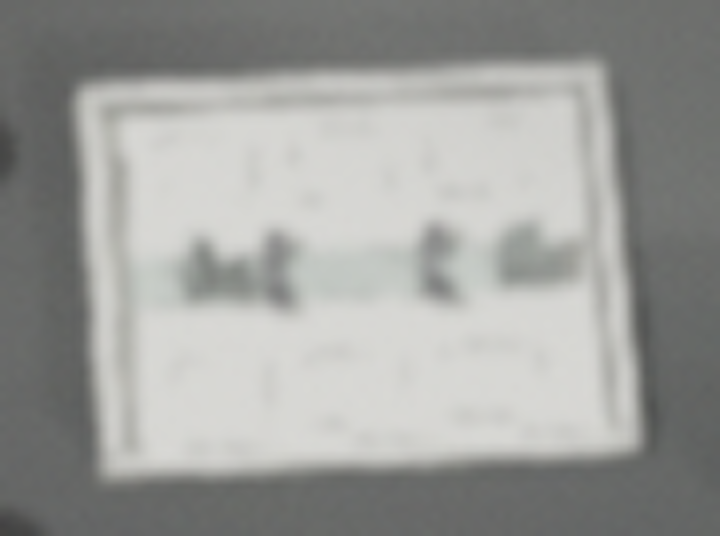

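View pics/scene_mould.png

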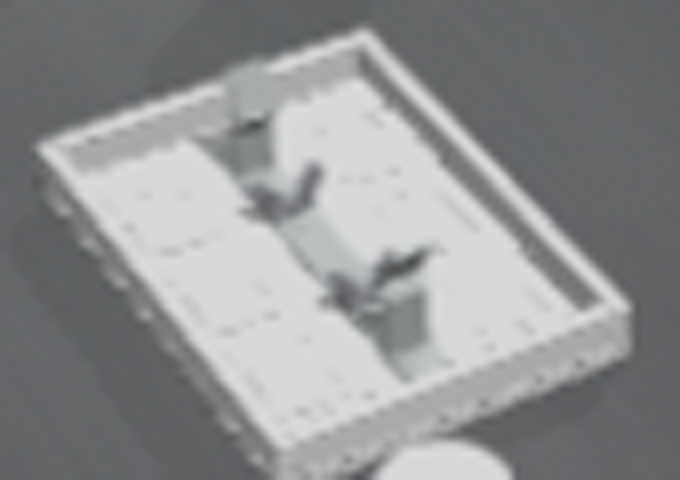

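The top crop shows the clips at crop x≈185–250 (+y) and 500–580 (−y), with saddles at about 280 and 440. The scene crop shows both clips and the dark V saddles.

```bash
cat >> h.py <<'E'
def goto(xy,z,ang):
    """shift in tool axes + yaw so TCP at xy,z and tool y along world angle ang (deg, mod 180)"""
    s=robot.get_state(); M=R.from_rotvec(s["orientation"]).as_matrix(); dp=np.r_[xy,z]-s["position"]
    cur=np.degrees(np.arctan2(M[1,1],M[0,1])); turns=[((-(ang-cur))+180*k) for k in(-2,-1,0,1,2)]
    print("pos",s["position"].round(4),"toolz",M[:,2].round(3),"cur y ang",cur.round(2),"q",s["joint_pos"].round(3))
    print("shift",(M.T@dp).round(4),"yaw options rad",np.radians(turns).round(4),"F",s["force"].round(2))
E
python3 - <<'E'
from h import *
goto((0.561,0.1505),0.12,82); goto((0.561,0.1505),0.017,82)
goto((0.531,-0.222),0.12,1.8)
E
```

```text
pos [0.1411 0.5311 0.2044] toolz [-0.001 -0.002 -1.   ] cur y ang 75.11 q [ 1.208  0.088  1.372  0.     1.684 -0.103]
shift [-0.5036 -0.2598  0.0848] yaw options rad [-6.4034 -3.2618 -0.1202  3.0214  6.163 ] F [-0.5   0.81 -1.15]
pos [0.1411 0.5311 0.2044] toolz [-0.001 -0.002 -1.   ] cur y ang 75.11 q [ 1.208  0.088  1.372  0.     1.684 -0.103]
shift [-0.5036 -0.2596  0.1878] yaw options rad [-6.4034 -3.2618 -0.1202  3.0214  6.163 ] F [-0.5   0.81 -1.15]
pos [0.1411 0.5311 0.2044] toolz [-0.001 -0.002 -1.   ] cur y ang 75.11 q [ 1.208  0.088  1.372  0.     1.684 -0.103]
shift [-0.5703 -0.6275  0.0856] yaw options rad [-5.0036 -1.862   1.2796  4.4212  7.5628] F [-0.5   0.81 -1.15]
```

>>> {"method": "carry_out", "body": {"linear": [[-0.03,-0.015,0],[-0.07,-0.036,0],[-0.11,-0.057,0],[-0.15,-0.077,0],[-0.19,-0.098,0.01],[-0.23,-0.119,0.02],[-0.27,-0.139,0.03],[-0.31,-0.16,0.04],[-0.35,-0.18,0.05],[-0.39,-0.201,0.06],[-0.43,-0.222,0.07],[-0.46,-0.237,0.075]], "yaw": [-0.01,-0.02,-0.03,-0.04,-0.05,-0.06,-0.07,-0.08,-0.09,-0.1,-0.11,-0.12], "gripper": [0.06,0.06,0.06,0.06,0.06,0.06,0.06,0.06,0.06,0.06,0.06,0.06]}}

```text
t: 1.1
position: [0.5012, 0.2045, 0.1355]
orientation: [-0.219, -3.133, 0.0]
force: [-0.2, 0.9, 0.7]
gripper_width: 0.637
gripper_force: 0.0
```

```bash
python3 - <<'E'
from h import *
goto((0.561,0.1505),0.10,82)
E
```

```text
pos [0.5012 0.2045 0.1355] toolz [-0.001 -0.    -1.   ] cur y ang 82.01 q [ 0.282  0.093  1.503  0.     1.546 -1.149]
shift [-0.0667 -0.0452  0.0354] yaw options rad [-6.2831e+00 -3.1415e+00  1.0000e-04  3.1417e+00  6.2833e+00] F [-0.16  0.93  0.69]
```

>>> {"method": "carry_out", "body": {"linear": [[0,0,0],[0,0,0],[0,0,0]], "yaw": [0,0,0], "gripper": [0.06,0.06,0.06]}}

```text
t: 1.35
position: [0.5001, 0.2064, 0.1362]
orientation: [-0.22, -3.132, -0.0]
force: [0.0, 0.2, 0.6]
gripper_width: 0.638
gripper_force: 0.0
```

```bash
python3 - <<'E'
from h import *
goto((0.561,0.1505),0.10,82)
E
```

```text
pos [0.5001 0.2064 0.1362] toolz [-0.002  0.    -1.   ] cur y ang 81.95 q [ 2.860e-01  9.200e-02  1.503e+00  1.000e-03  1.548e+00 -1.144e+00]
shift [-0.0682 -0.0468  0.0361] yaw options rad [-6.2841e+00 -3.1425e+00 -9.0000e-04  3.1407e+00  6.2823e+00] F [0.02 0.18 0.57]
```

>>> {"method": "carry_out", "body": {"linear": [[-0.017,-0.012,0.009],[-0.034,-0.024,0.018],[-0.051,-0.036,0.027],[-0.068,-0.047,0.036],[-0.068,-0.047,0.036],[-0.068,-0.047,0.036]], "yaw": [0,0,0,0,0,0], "gripper": [0.06,0.06,0.06,0.06,0.06,0.06]}}

```text
t: 1.85
position: [0.5605, 0.1514, 0.1004]
orientation: [-0.218, -3.133, -0.001]
force: [0.2, 0.3, 1.1]
gripper_width: 0.639
gripper_force: 0.0
```

```bash
python3 - <<'E'
from h import *
goto((0.561,0.1505),0.017,82)
a,_=grab("scene"); b,_=grab("top")
f=lambda p,x,y,w,h,s:cv2.resize(p[y:y+h,x:x+w,::-1],None,fx=s,fy=s,interpolation=cv2.INTER_CUBIC)
cv2.imwrite("pics/over.png",np.hstack([f(a,235,170,100,140,4),f(b,150,130,100,140,4)]))
E
```

```text
pos [0.5605 0.1514 0.1004] toolz [-0.001  0.001 -1.   ] cur y ang 82.04 q [ 1.660e-01  1.980e-01  1.455e+00  1.000e-03  1.489e+00 -1.266e+00]
shift [-0.0007 -0.0009  0.0834] yaw options rad [-6.2824e+00 -3.1409e+00  7.0000e-04  3.1423e+00  6.2839e+00] F [0.22 0.33 1.15]
```

View pics/over.png

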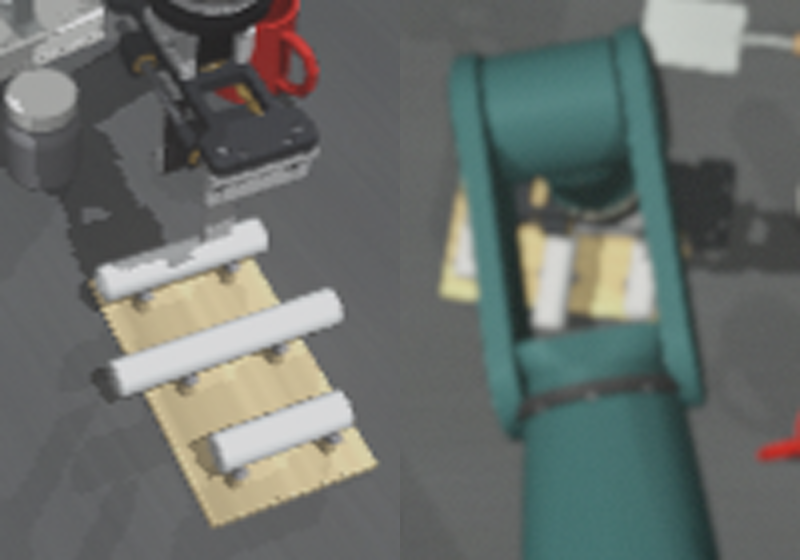

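The gripper is above the far rod (scene crop ~(180,260)), and the fingers straddle it. Lowering.

>>> {"method": "carry_out", "body": {"linear": [[0,0,0.012],[0,0,0.024],[0,0,0.036],[0,0,0.048],[0,0,0.058],[0,0,0.067],[0,0,0.074],[0,0,0.079],[0,0,0.083],[0,0,0.083]], "yaw": [0,0,0,0,0,0,0,0,0,0], "gripper": [0.06,0.06,0.06,0.06,0.06,0.06,0.06,0.06,0.06,0.06]}}

```text
t: 2.78
position: [0.561, 0.1502, 0.0168]
orientation: [-0.22, -3.133, 0.0]
force: [-0.8, 0.2, -0.6]
gripper_width: 0.636
gripper_force: 0.0
```

>>> {"method": "carry_out", "body": {"linear": [[0,0,0],[0,0,0],[0,0,0],[0,0,0],[0,0,0],[0,0,0],[0,0,0],[0,0,0]], "yaw": [0,0,0,0,0,0,0,0], "gripper": [0.05,0.045,0.04,0.035,0.03,0.025,0.02,0.015]}}

```text
t: 3.45
position: [0.5614, 0.1487, 0.018]
orientation: [0.22, 3.134, -0.005]
force: [-0.9, -5.4, 3.2]
gripper_width: 0.269
gripper_force: 30.0
```

>>> {"method": "carry_out", "body": {"linear": [[0,0.001,-0.005],[0,0.001,-0.015],[0,0.001,-0.03],[0,0.001,-0.05],[0,0.001,-0.07],[0,0.001,-0.09],[0,0.001,-0.11],[0,0.001,-0.13],[0,0.001,-0.14],[0,0.001,-0.14]], "yaw": [0,0,0,0,0,0,0,0,0,0], "gripper": [0,0,0,0,0,0,0,0,0,0]}}

```text
t: 4.28
position: [0.5632, 0.1522, 0.1615]
orientation: [0.218, 3.128, 0.004]
force: [0.6, 0.5, -1.3]
gripper_width: 0.266
gripper_force: 30.0
```

```bash
python3 - <<'E'
from h import *
goto((0.531,-0.222),0.15,1.8)
E
```

```text
pos [0.5632 0.1522 0.1615] toolz [ 0.007  0.002 -1.   ] cur y ang 82.02 q [ 1.660e-01  1.680e-01  1.367e+00  1.000e-03  1.599e+00 -1.265e+00]
shift [-0.02   -0.375   0.0105] yaw options rad [-4.8831 -1.7415  1.4001  4.5417  7.6833] F [ 0.65  0.52 -1.28]
```

>>> {"method": "carry_out", "body": {"linear": [[-0.001,-0.02,0],[-0.003,-0.05,0],[-0.005,-0.085,0],[-0.007,-0.12,0],[-0.009,-0.155,0],[-0.011,-0.19,0],[-0.013,-0.225,0],[-0.015,-0.26,0],[-0.016,-0.295,0],[-0.018,-0.325,0],[-0.019,-0.352,0.002],[-0.02,-0.375,0.004]], "yaw": [0.1,0.22,0.34,0.46,0.58,0.7,0.82,0.94,1.06,1.18,1.29,1.4], "gripper": [0,0,0,0,0,0,0,0,0,0,0,0]}}

```text
t: 5.28
position: [0.5281, -0.2244, 0.1519]
orientation: [-2.193, -2.247, 0.001]
force: [0.3, 0.2, -1.2]
gripper_width: 0.267
gripper_force: 30.0
```

>>> {"method": "carry_out", "body": {"linear": [[0,0,0.005],[0,0,0.015],[0,0,0.025],[0,0,0.035],[0,0,0.04],[0,0,0.045],[0,0,0.045],[0,0,0.045]], "yaw": [0,0,0,0,0,0,0,0], "gripper": [0,0,0,0,0,0,0,0]}}

```text
t: 5.95
position: [0.5291, -0.2223, 0.1084]
orientation: [-2.185, -2.256, -0.0]
force: [0.4, 0.2, -1.0]
gripper_width: 0.27
gripper_force: 30.0
```

```bash
python3 - <<'E'
from h import *
goto((0.531,-0.222),0.10,1.8)
a,_=grab("scene"); b,_=grab("top"); np.savez("hold",a=a,b=b)
f=lambda p,x,y,w,h,s:cv2.resize(p[y:y+h,x:x+w,::-1],None,fx=s,fy=s,interpolation=cv2.INTER_CUBIC)
cv2.imwrite("pics/hold.png",np.hstack([f(a,190,120,90,90,4),f(b,275,145,90,90,4)]))
E
```

```text
pos [ 0.5291 -0.2223  0.1084] toolz [-0.  0. -1.] cur y ang 1.83 q [-0.497  0.178  1.462  0.     1.501 -0.529]
shift [0.0002 0.0019 0.0084] yaw options rad [-6.2826e+00 -3.1410e+00  6.0000e-04  3.1422e+00  6.2838e+00] F [ 0.39  0.25 -0.99]
```

View pics/hold.png

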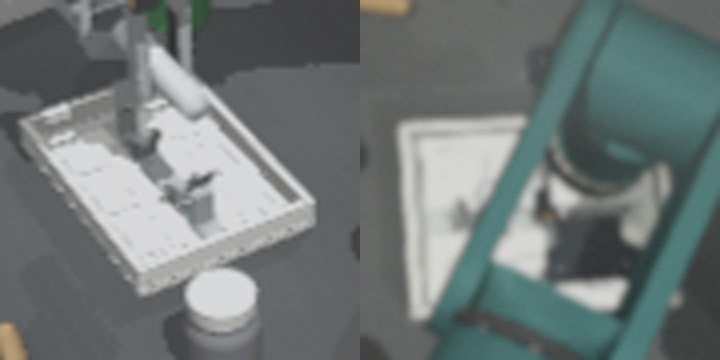

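The scene crop shows the rod's near end at crop (195,100), above the mould and in line with the clips. The top view is mostly hidden by the arm.

```bash
python3 - <<'E'
from h import *
_,d=robot.grab_frame("scene"); P=cloud("scene",d)
m=(P[...,2]>.112)&(P[...,2]<.145)&(P[...,0]>.49)&(P[...,0]<.56)&(P[...,1]>-.32)&(P[...,1]<-.1); m[:, :]&=True
q=P[m]; t=np.radians(1.8); ax=np.array([-np.sin(t),np.cos(t),0]); 
nr=q[(q[:,1]>-.205)]
print(len(nr),"end y pct",np.percentile(nr[:,1],[90,95,99,100]).round(4),"zmax",np.percentile(nr[:,2],[50,95]).round(4))
f=np.polyfit(nr[:,1],nr[:,0],1); print("fit x=",f, "x range",nr[:,0].min().round(4),nr[:,0].max().round(4))
for n in("top","scene"):
    z=np.load(n+"0.npz"); P=cloud(n,z["d"])
    k=(P[...,2]>.05)&(P[...,2]<.076)&(P[...,0]>.5)&(P[...,0]<.57)&(P[...,1]<-.12)&(P[...,1]>-.32)
    q=P[k]
    for s,nm in((q[:,1]>-.22,"L"),(q[:,1]<-.22,"R")):
        g=q[s]; print(n,nm,len(g),"x",g[:,0].min().round(4),g[:,0].max().round(4)); 
        for lo,hi in((.05,.056),(.056,.062),(.062,.068),(.068,.076)):
            h=g[(g[:,2]>lo)&(g[:,2]<hi)]
            if len(h): print("  z",lo,len(h),"y med/min/max",np.median(h[:,1]).round(4),h[:,1].min().round(4),h[:,1].max().round(4))
E
```

```text
113 end y pct [-0.1578 -0.1568 -0.1553 -0.1544] zmax [0.1364 0.1421]
fit x= [-0.11883675  0.51052596] x range 0.514 0.5417
top L 17 x 0.5178 0.5365
  z 0.05 2 y med/min/max -0.1583 -0.1584 -0.1583
  z 0.056 4 y med/min/max -0.1541 -0.1545 -0.1535
  z 0.062 7 y med/min/max -0.15 -0.1541 -0.1466
  z 0.068 4 y med/min/max -0.1492 -0.1497 -0.1464
top R 29 x 0.5216 0.5414
  z 0.05 6 y med/min/max -0.2865 -0.2882 -0.2845
  z 0.056 6 y med/min/max -0.2876 -0.2898 -0.2844
  z 0.062 10 y med/min/max -0.2909 -0.2935 -0.2895
  z 0.068 7 y med/min/max -0.2948 -0.2952 -0.2926
scene L 17 x 0.5191 0.5384
  z 0.05 3 y med/min/max -0.1518 -0.153 -0.1508
  z 0.056 5 y med/min/max -0.1495 -0.1503 -0.1491
  z 0.062 5 y med/min/max -0.1462 -0.1496 -0.146
  z 0.068 4 y med/min/max -0.1456 -0.1461 -0.1454
scene R 35 x 0.5225 0.5429
  z 0.05 10 y med/min/max -0.2839 -0.2894 -0.2797
  z 0.056 11 y med/min/max -0.2864 -0.2934 -0.2811
  z 0.062 11 y med/min/max -0.2903 -0.2957 -0.2821
  z 0.068 3 y med/min/max -0.2915 -0.2919 -0.2874
```

>>> {"method": "carry_out", "body": {"linear": [[0.0015,0.001,0.01],[0.0015,0.001,0.02],[0.0015,0.001,0.028],[0.0015,0.001,0.035],[0.0015,0.001,0.04],[0.0015,0.001,0.042],[0.0015,0.001,0.042],[0.0015,0.001,0.042]], "yaw": [0,0,0,0,0,0,0,0], "gripper": [0,0,0,0,0,0,0,0]}}

```text
t: 6.77
position: [0.5301, -0.2214, 0.0667]
orientation: [2.187, 2.256, 0.0]
force: [-0.4, 0.2, -1.3]
gripper_width: 0.264
gripper_force: 30.0
```

>>> {"method": "carry_out", "body": {"linear": [[0,0,0.001],[0,0,0.003],[0,0,0.005],[0,0,0.007],[0,0,0.008],[0,0,0.008]], "yaw": [0,0,0,0,0,0], "gripper": [0,0,0,0,0,0]}}

```text
t: 7.27
position: [0.5298, -0.2212, 0.0582]
orientation: [-2.186, -2.255, 0.0]
force: [0.2, -0.6, -1.7]
gripper_width: 0.268
gripper_force: 30.0
```

>>> {"method": "carry_out", "body": {"linear": [[0,0,0.001],[0,0,0.002],[0,0,0.003],[0,0,0.004],[0,0,0.005],[0,0,0.005]], "yaw": [0,0,0,0,0,0], "gripper": [0,0,0,0,0,0]}}

```text
t: 7.77
position: [0.5299, -0.2212, 0.0533]
orientation: [-2.186, -2.255, 0.0]
force: [0.2, -0.0, -2.0]
gripper_width: 0.267
gripper_force: 30.0
```

>>> {"method": "carry_out", "body": {"linear": [[0,0,0.001],[0,0,0.002],[0,0,0.003],[0,0,0.004],[0,0,0.005],[0,0,0.005]], "yaw": [0,0,0,0,0,0], "gripper": [0,0,0,0,0,0]}}

```text
t: 8.27
position: [0.5298, -0.2212, 0.0483]
orientation: [-2.186, -2.255, 0.0]
force: [-0.3, -0.3, -1.5]
gripper_width: 0.266
gripper_force: 30.0
```

>>> {"method": "carry_out", "body": {"linear": [[0,0,0.0005],[0,0,0.001],[0,0,0.0015],[0,0,0.002],[0,0,0.002],[0,0,0.002]], "yaw": [0,0,0,0,0,0], "gripper": [0,0,0,0,0,0]}}

```text
t: 8.77
position: [0.53, -0.2213, 0.0466]
orientation: [-2.187, -2.256, -0.0]
force: [0.3, 0.5, -1.3]
gripper_width: 0.27
gripper_force: 30.0
```

>>> {"method": "carry_out", "body": {"linear": [[0,0,0.0005],[0,0,0.001],[0,0,0.0015],[0,0,0.002],[0,0,0.002],[0,0,0.002]], "yaw": [0,0,0,0,0,0], "gripper": [0,0,0,0,0,0]}}

```text
t: 9.27
position: [0.53, -0.2213, 0.0445]
orientation: [-2.187, -2.255, -0.0]
force: [-0.4, -0.3, -1.7]
gripper_width: 0.268
gripper_force: 30.0
```

Axis at about 63 mm and still free, so the rod is within about 2 mm of centre. Continuing.

>>> {"method": "carry_out", "body": {"linear": [[0,0,0.0005],[0,0,0.001],[0,0,0.0015],[0,0,0.002],[0,0,0.002],[0,0,0.002]], "yaw": [0,0,0,0,0,0], "gripper": [0,0,0,0,0,0]}}

```text
t: 9.77
position: [0.53, -0.2213, 0.0426]
orientation: [-2.187, -2.256, -0.0]
force: [-0.1, -0.3, -1.1]
gripper_width: 0.269
gripper_force: 30.0
```

>>> {"method": "carry_out", "body": {"linear": [[0,0,0.0005],[0,0,0.001],[0,0,0.0015],[0,0,0.002],[0,0,0.002],[0,0,0.002]], "yaw": [0,0,0,0,0,0], "gripper": [0,0,0,0,0,0]}}

```text
t: 10.27
position: [0.5301, -0.2213, 0.0409]
orientation: [2.187, 2.255, 0.0]
force: [-0.3, 0.6, 0.0]
gripper_width: 0.267
gripper_force: 30.0
```

>>> {"method": "carry_out", "body": {"linear": [[0,0,0.0005],[0,0,0.001],[0,0,0.0015],[0,0,0.0015],[0,0,0.0015]], "yaw": [0,0,0,0,0], "gripper": [0,0,0,0,0]}}

```text
t: 10.68
position: [0.5304, -0.2216, 0.0402]
orientation: [2.186, 2.255, 0.0]
force: [-1.6, 1.1, 3.8]
gripper_width: 0.266
gripper_force: 30.0
```

```bash
python3 - <<'E'
from h import *
s=robot.get_state(); print(s["force"].round(2),s["moment"].round(3),s["position"].round(4))
E
```

```text
[-1.65  1.08  3.77] [-0.01   0.396  0.009] [ 0.5304 -0.2216  0.0402]
```

>>> {"method": "carry_out", "body": {"linear": [[0.0003,0,0],[0.0006,0,0],[0.0008,0,0],[0.0008,0,0]], "yaw": [0,0,0,0], "gripper": [0,0,0,0]}}

```text
t: 11.02
position: [0.5305, -0.2211, 0.04]
orientation: [2.185, 2.254, 0.0]
force: [-1.4, -0.2, 4.6]
gripper_width: 0.266
gripper_force: 30.0
```

```bash
python3 - <<'E'
from h import *
s=robot.get_state(); print(s["force"].round(2),s["moment"].round(3),s["position"].round(4))
E
```

```text
[-1.38 -0.17  4.58] [-0.174  0.335 -0.022] [ 0.5305 -0.2211  0.04  ]
```

>>> {"method": "carry_out", "body": {"linear": [[0,0,0.0005],[0,0,0.001],[0,0,0.0015],[0,0,0.0015],[0,0,0.0015]], "yaw": [0,0,0,0,0], "gripper": [0,0,0,0,0]}}

```text
t: 11.43
position: [0.5309, -0.2211, 0.0389]
orientation: [2.185, 2.254, 0.001]
force: [-1.8, 0.3, 6.8]
gripper_width: 0.266
gripper_force: 30.0
```

```bash
python3 - <<'E'
from h import *
s=robot.get_state(); print(s["force"].round(2),s["moment"].round(3),s["position"].round(4))
E
```

```text
[-1.8   0.32  6.79] [-0.136  0.372 -0.022] [ 0.5309 -0.2211  0.0389]
```

>>> {"method": "carry_out", "body": {"linear": [[0.0003,0,0.0005],[0.0005,0,0.001],[0.0005,0,0.0015],[0.0005,0,0.002],[0.0005,0,0.002],[0.0005,0,0.002]], "yaw": [0,0,0,0,0,0], "gripper": [0,0,0,0,0,0]}}

```text
t: 11.93
position: [0.5313, -0.2209, 0.0375]
orientation: [2.184, 2.253, 0.001]
force: [-2.1, -1.1, 8.6]
gripper_width: 0.264
gripper_force: 30.0
```

```bash
python3 - <<'E'
from h import *
s=robot.get_state(); print(s["force"].round(2),s["moment"].round(3),s["position"].round(4))
E
```

```text
[-2.14 -1.13  8.56] [-0.192  0.334 -0.015] [ 0.5313 -0.2209  0.0375]
```

>>> {"method": "carry_out", "body": {"linear": [[0,0,0.0005],[0,0,0.001],[0,0,0.0015],[0,0,0.002],[0,0,0.002],[0,0,0.002]], "yaw": [0,0,0,0,0,0], "gripper": [0,0,0,0,0,0]}}

```text
t: 12.43
position: [0.5317, -0.221, 0.0361]
orientation: [2.183, 2.252, 0.002]
force: [-1.6, -0.2, 9.3]
gripper_width: 0.264
gripper_force: 30.0
```

```bash
python3 - <<'E'
from h import *
s=robot.get_state(); print(s["force"].round(2),s["moment"].round(3),s["position"].round(4))
E
```

```text
[-1.63 -0.22  9.27] [-0.152  0.308 -0.007] [ 0.5317 -0.221   0.0361]
```

>>> {"method": "carry_out", "body": {"linear": [[0,-0.0003,0.0005],[0,-0.0006,0.001],[0,-0.001,0.0015],[0,-0.001,0.002],[0,-0.001,0.0025],[0,-0.001,0.003],[0,-0.001,0.003],[0,-0.001,0.003]], "yaw": [0,0,0,0,0,0,0,0], "gripper": [0,0,0,0,0,0,0,0]}}

```text
t: 13.1
position: [0.5316, -0.2211, 0.0328]
orientation: [2.182, 2.251, 0.004]
force: [1.7, -0.8, 6.3]
gripper_width: 0.27
gripper_force: 30.0
```

```bash
python3 - <<'E'
from h import *
s=robot.get_state(); print(s["force"].round(2),s["moment"].round(3),s["position"].round(4))
E
```

```text
[ 1.7  -0.78  6.32] [-0.304 -0.181  0.055] [ 0.5316 -0.2211  0.0328]
```

>>> {"method": "carry_out", "body": {"linear": [[0,0,0.0005],[0,0,0.001],[0,0,0.0015],[0,0,0.002],[0,0,0.0025],[0,0,0.0025],[0,0,0.0025]], "yaw": [0,0,0,0,0,0,0], "gripper": [0,0,0,0,0,0,0]}}

```text
t: 13.68
position: [0.5303, -0.2204, 0.0284]
orientation: [2.185, 2.253, 0.003]
force: [3.7, -1.1, 1.1]
gripper_width: 0.265
gripper_force: 30.0
```

```bash
python3 - <<'E'
from h import *
s=robot.get_state(); print(s["force"].round(2),s["moment"].round(3),s["position"].round(4))
E
```

```text
[ 3.71 -1.07  1.1 ] [-0.269 -0.687 -0.091] [ 0.5303 -0.2204  0.0284]
```

>>> {"method": "carry_out", "body": {"linear": [[0,0.0005,0.0005],[0,0.001,0.001],[0,0.001,0.0015],[0,0.001,0.002],[0,0.001,0.0025],[0,0.001,0.003],[0,0.001,0.003],[0,0.001,0.003]], "yaw": [0,0,0,0,0,0,0,0], "gripper": [0,0,0,0,0,0,0,0]}}

```text
t: 14.35
position: [0.5295, -0.2201, 0.0244]
orientation: [-2.186, -2.255, 0.001]
force: [1.9, -3.3, -0.2]
gripper_width: 0.265
gripper_force: 30.0
```

```bash
python3 - <<'E'
from h import *
s=robot.get_state(); print(s["force"].round(2),s["moment"].round(3),s["position"].round(4))
a,_=grab("scene")
f=lambda p,x,y,w,h,s:cv2.resize(p[y:y+h,x:x+w,::-1],None,fx=s,fy=s,interpolation=cv2.INTER_CUBIC)
cv2.imwrite("pics/mid.png",f(a,190,115,90,85,7))
E
```

```text
[ 1.95 -3.33 -0.23] [-0.555 -0.336 -0.086] [ 0.5295 -0.2201  0.0244]
```

View pics/mid.png

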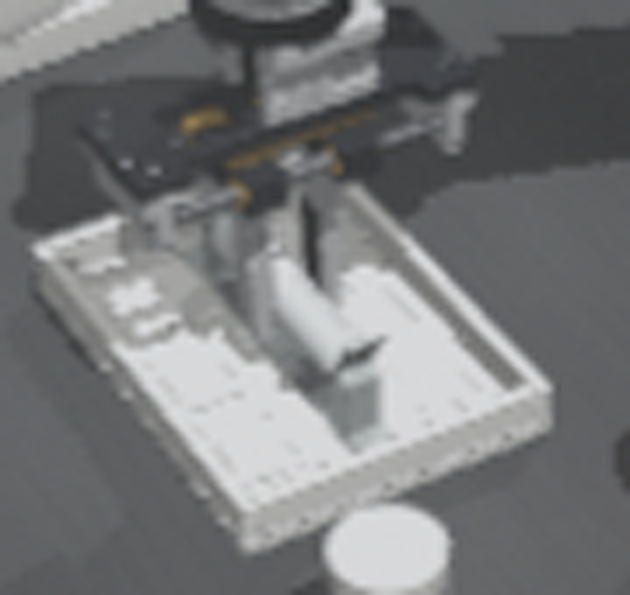

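The rod lies between the clips, its near end at the +y clip (crop (355,350)). Fy is −3.3 N, so the +y clip is the loaded one. I'll ease toward −y.

>>> {"method": "carry_out", "body": {"linear": [[-0.0003,0,0],[-0.0006,0,0],[-0.0009,0,0],[-0.0009,0,0]], "yaw": [0,0,0,0], "gripper": [0,0,0,0]}}

```text
t: 14.73
position: [0.5295, -0.2203, 0.0245]
orientation: [-2.185, -2.254, -0.0]
force: [1.5, -1.2, -2.0]
gripper_width: 0.267
gripper_force: 30.0
```

```bash
cat >> h.py <<'E'
def prof():
    s=robot.get_state(); print(s["force"].round(2),s["moment"].round(3),s["position"].round(4),s["t"])
    _,d=robot.grab_frame("scene"); P=cloud("scene",d); x0=.5305
    t=-(P[...,1]+.22)*np.tan(np.radians(1.8)); m=(abs(P[...,0]-x0-t)<.014)
    for a in np.arange(-.29,-.145,.01):
        q=P[m&(P[...,1]>=a)&(P[...,1]<a+.01)&(P[...,2]<.08)&(P[...,2]>.02)]
        if len(q): print(round(a+.005,3),len(q),"z90",np.percentile(q[:,2],[50,90]).round(4))
E
python3 -c "
from h import *
prof()"
```

```text
[ 1.47 -1.17 -2.05] [-0.179 -0.266 -0.152] [ 0.5295 -0.2203  0.0245] 14.7333
-0.285 10 z90 [0.0491 0.0532]
-0.275 8 z90 [0.0469 0.0509]
-0.265 6 z90 [0.0468 0.0509]
-0.255 6 z90 [0.0341 0.0464]
-0.245 1 z90 [0.0575 0.0575]
-0.235 5 z90 [0.0549 0.0568]
-0.225 8 z90 [0.0552 0.075 ]
-0.215 20 z90 [0.0564 0.0728]
-0.205 20 z90 [0.0523 0.0583]
-0.195 16 z90 [0.0522 0.0581]
-0.185 21 z90 [0.055  0.0591]
-0.175 14 z90 [0.0562 0.0585]
-0.165 20 z90 [0.0563 0.0588]
-0.155 13 z90 [0.0481 0.0563]
-0.145 60 z90 [0.0429 0.0677]
```

>>> {"method": "carry_out", "body": {"linear": [[0,0,0.0005],[0,0,0.001],[0,0,0.0015],[0,0,0.002],[0,0,0.0025],[0,0,0.0025],[0,0,0.0025]], "yaw": [0,0,0,0,0,0,0], "gripper": [0,0,0,0,0,0,0]}}

```text
t: 15.37
position: [0.5298, -0.2209, 0.0225]
orientation: [-2.186, -2.255, 0.0]
force: [-0.8, -1.4, 0.2]
gripper_width: 0.264
gripper_force: 30.0
```

```bash
python3 -c "
from h import *
prof()"
```

```text
[-0.8  -1.45  0.24] [-0.177  0.123  0.003] [ 0.5298 -0.2209  0.0225] 15.3667
-0.285 12 z90 [0.0451 0.0528]
-0.275 11 z90 [0.0462 0.0505]
-0.265 5 z90 [0.0435 0.0454]
-0.255 7 z90 [0.0403 0.0476]
-0.245 1 z90 [0.0497 0.0497]
-0.235 4 z90 [0.0527 0.0538]
-0.225 9 z90 [0.0543 0.0616]
-0.215 27 z90 [0.0522 0.0685]
-0.205 16 z90 [0.0519 0.0552]
-0.195 14 z90 [0.0519 0.0548]
-0.185 21 z90 [0.0524 0.0549]
-0.175 15 z90 [0.0516 0.0573]
-0.165 17 z90 [0.054  0.0557]
-0.155 16 z90 [0.0472 0.054 ]
-0.145 54 z90 [0.0403 0.0656]
```

>>> {"method": "carry_out", "body": {"linear": [[0,0,0.0005],[0,0,0.001],[0,0,0.0015],[0,0,0.002],[0,0,0.0025],[0,0,0.003],[0,0,0.003],[0,0,0.003]], "yaw": [0,0,0,0,0,0,0,0], "gripper": [0,0,0,0,0,0,0,0]}}

```text
t: 16.08
position: [0.5298, -0.2207, 0.0193]
orientation: [-2.186, -2.255, -0.0]
force: [-0.3, -1.3, -2.3]
gripper_width: 0.266
gripper_force: 30.0
```

```bash
python3 -c "
from h import *
prof()"
```

```text
[-0.33 -1.29 -2.27] [-0.229  0.048 -0.003] [ 0.5298 -0.2207  0.0193] 16.0833
-0.285 12 z90 [0.0456 0.0643]
-0.275 8 z90 [0.0458 0.0503]
-0.265 6 z90 [0.0424 0.0473]
-0.255 7 z90 [0.0307 0.0434]
-0.245 1 z90 [0.0491 0.0491]
-0.235 5 z90 [0.0494 0.0497]
-0.225 10 z90 [0.0506 0.0655]
-0.215 23 z90 [0.0507 0.0667]
-0.205 20 z90 [0.0479 0.0513]
-0.195 19 z90 [0.0469 0.0512]
-0.185 20 z90 [0.0465 0.0511]
-0.175 14 z90 [0.049 0.051]
-0.165 11 z90 [0.0451 0.05  ]
-0.155 23 z90 [0.0435 0.0551]
-0.145 41 z90 [0.041  0.0682]
```

>>> {"method": "carry_out", "body": {"linear": [[0,0,0.0005],[0,0,0.001],[0,0,0.0015],[0,0,0.002],[0,0,0.0025],[0,0,0.003],[0,0,0.003],[0,0,0.003]], "yaw": [0,0,0,0,0,0,0,0], "gripper": [0,0,0,0,0,0,0,0]}}

```text
t: 16.8
position: [0.5309, -0.2211, 0.018]
orientation: [2.185, 2.254, 0.002]
force: [-1.8, 0.9, 4.7]
gripper_width: 0.266
gripper_force: 30.0
```

```bash
python3 -c "
from h import *
prof()"
```

```text
[-1.83  0.92  4.65] [ 0.045  0.178 -0.004] [ 0.5309 -0.2211  0.018 ] 16.8
-0.285 6 z90 [0.0494 0.0605]
-0.275 8 z90 [0.0446 0.0502]
-0.265 7 z90 [0.0439 0.0483]
-0.255 2 z90 [0.0374 0.0428]
-0.245 3 z90 [0.0446 0.0477]
-0.235 4 z90 [0.0493 0.0507]
-0.225 16 z90 [0.0504 0.0712]
-0.215 26 z90 [0.0501 0.0679]
-0.205 20 z90 [0.0479 0.0505]
-0.195 15 z90 [0.0477 0.0506]
-0.185 22 z90 [0.0437 0.05  ]
-0.175 16 z90 [0.0476 0.051 ]
-0.165 9 z90 [0.044  0.0486]
-0.155 30 z90 [0.0446 0.0541]
-0.145 37 z90 [0.0376 0.0678]
```

Top of the rod is at 50.5 mm, the same reading it gave at 36 mm axis height in the rack, and the upward force is rising. I'll press slightly more to confirm.

>>> {"method": "carry_out", "body": {"linear": [[0,0,0.0007],[0,0,0.0014],[0,0,0.002],[0,0,0.0025],[0,0,0.0025]], "yaw": [0,0,0,0,0], "gripper": [0,0,0,0,0]}}

```text
t: 17.27
position: [0.531, -0.2212, 0.0178]
orientation: [2.185, 2.254, 0.002]
force: [-6.3, 1.5, 14.2]
gripper_width: 0.27
gripper_force: 30.0
```

Stiff contact, so it's home in the saddles. I'll relax, open and lift away.

>>> {"method": "carry_out", "body": {"linear": [[0,0,-0.001],[0,0,-0.002],[0,0,-0.003],[0,0,-0.004],[0,0,-0.004],[0,0,-0.004],[0,0,-0.004],[0,0,-0.004],[0,0,-0.004],[0,0,-0.004],[0,0,-0.004]], "yaw": [0,0,0,0,0,0,0,0,0,0,0], "gripper": [0,0,0,0,0.03,0.04,0.05,0.06,0.06,0.06,0.06]}}

```text
t: 18.18
position: [0.5299, -0.2209, 0.018]
orientation: [-2.187, -2.255, 0.0]
force: [-0.7, 0.5, 0.1]
gripper_width: 0.641
gripper_force: 0.0
```

>>> {"method": "carry_out", "body": {"linear": [[0,0,-0.005],[0,0,-0.015],[0,0,-0.03],[0,0,-0.05],[0,0,-0.08],[0,0,-0.11],[0,0,-0.14],[0,0,-0.165],[0,0,-0.18],[0,0,-0.18]], "yaw": [0,0,0,0,0,0,0,0,0,0], "gripper": [0.06,0.06,0.06,0.06,0.06,0.06,0.06,0.06,0.06,0.06]}}

```text
t: 19.02
position: [0.5321, -0.222, 0.2046]
orientation: [2.18, 2.248, 0.005]
force: [-0.1, -0.1, 0.9]
gripper_width: 0.639
gripper_force: 0.0
```

```bash
python3 - <<'E'
from h import *
prof()
a,_=grab("scene")
f=lambda p,x,y,w,h,s:cv2.resize(p[y:y+h,x:x+w,::-1],None,fx=s,fy=s,interpolation=cv2.INTER_CUBIC)
cv2.imwrite("pics/fin.png",f(a,190,115,90,85,7))
E
```

```text
[-0.13 -0.11  0.86] [-0.072  0.039 -0.031] [ 0.5321 -0.222   0.2046] 19.0167
-0.285 32 z90 [0.0551 0.0635]
-0.275 13 z90 [0.0481 0.0507]
-0.265 16 z90 [0.0479 0.0501]
-0.255 18 z90 [0.0458 0.0485]
-0.245 15 z90 [0.0462 0.0495]
-0.235 16 z90 [0.0468 0.0508]
-0.225 14 z90 [0.0474 0.0503]
-0.215 15 z90 [0.0477 0.0505]
-0.205 15 z90 [0.0469 0.0504]
-0.195 19 z90 [0.0483 0.0497]
-0.185 20 z90 [0.0437 0.0493]
-0.175 16 z90 [0.0467 0.0499]
-0.165 9 z90 [0.0451 0.0505]
-0.155 30 z90 [0.0445 0.0503]
-0.145 38 z90 [0.0418 0.0695]
```

View pics/fin.png

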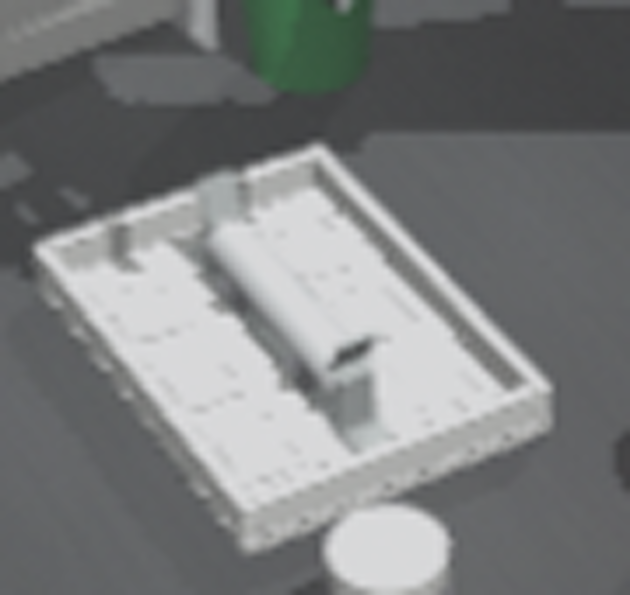

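The rod lies level between both clips, crop (220,240) to (345,355), with its top at 50 mm all along. It is home and the gripper is clear.

```bash
python3 -c "
from station import robot
print(robot.hand_in())"
```

```text
the job is handed in; nothing more can be done
None
```

The medium rod is pressed home between the two clips, level in both saddles and released, and the job was handed in at about 19 s; the highest upward force I read while pressing was about 14 N.

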